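# Fit a fresh intake filter to the watch water-resistance tester

## Task

Take the fresh filter tube (the one with the white sleeve) from the wooden rack and push its stem straight down into the blue push-fit port on the water-resistance tester, past the seal until it bottoms, then let go of it. Leave the brown used filter in the rack and everything else on the bench where it is.

Things in the scene. Friction and masses are not known exactly. Their poses are not given: they have to be found in the camera images.
- fresh_filter: Fresh intake filter, 60 g, round, 108 mm tall, upright in the rack. From its tip up: metal stem 12 mm across, 40 mm long (lowest 4 mm tapers to 8.4 mm; black line 26 to 28 mm up, just above the port when home), cap 26 mm across to 50 mm, WHITE sleeve 24 mm across to 100 mm, flat cap 26 mm across to 108 mm with a white top. Origin: centre of the stem's tip, z up the tube.
- used_filter: Used intake filter, the same in all sizes but with a dark BROWN sleeve and brown top face; it stands in the rack's other hole and stays there. Origin at the centre of its stem's tip, z up along the tube.
- rack: Dark wooden rack, fixed, 46 mm (its x) by 120 mm (its y) by 40 mm high. Two holes of 13.5 mm diameter, 30 mm deep, at x = 0, y = +32 and -32 mm; the two filters may stand either way round, loosely, stem tips 10 mm above the bench. Origin at the centre of its underside, z up.
- tester: Water-resistance tester for watches, fixed: light grey casing 170 mm (its x) by 230 mm (its y), deck 50 mm above the bench; gauge, display and keys on its -x side. On the deck a round test chamber 104 mm across centred at x = 12, y = 45 mm, top 100 mm above the bench, and the blue intake port at x = -5, y = -75 mm. Origin at the centre of its underside, z up.
- port_mouth (a point): Centre of the mouth of the push-fit intake port on the tester, 80 mm above the bench: an upright fitting with a steel nut and a flared BLUE release ring 27 mm across. The mouth is funnelled, narrowing over 5 mm to a bore of 13.6 mm. z up along the bore.
- port_floor (a point): Centre of the floor of the port's bore, 26 mm below the mouth, where the stem bottoms; z up. A sprung seal 12 mm above the floor narrows the bore to 9 mm: a stem only set down or dropped stops on it about 6 to 12 mm short of the floor. Pushing past it takes 10 to 20 N straight down while moving, from there to the floor, where it stops hard; the seal then holds the tube by friction.
- watch_stand: Bystander: aluminium stand 110 mm tall on a round base 70 mm across, its spring clip gripping a steel watch case 43 mm across. Leave alone. Origin at the centre of its underside.
- tray: Bystander: clear acrylic tray, 120 by 170 by 18 mm, with watch parts in it. Leave alone. Origin at the centre of its underside.
- loupe: Bystander: steel loupe, 34 mm across, 30 mm tall. Leave alone. Origin at the centre of its underside.
- screwdriver: Bystander: yellow plastic screwdriver, 130 mm long, lying. Leave alone. Origin under it, x along its length.
- ring_dish: Bystander: grey ceramic ring dish, 80 mm across, 20 mm tall. Leave alone. Origin at the centre of its underside.
- tweezers: Bystander: steel tweezers, about 125 mm long, lying along their x. Leave alone. Origin under them.
- fresh_filter_grip (a point): A point on the fresh filter's axis in its white sleeve, 78 mm above the stem's tip and 30 mm below its flat top: where to grip it, 24 mm wide from any side.
There are look-alikes about, which are no part of the job. Leave any green, red or turquoise look-alike of the used_filter alone.

How it is judged (in metres and radians):
At the end, for the whole second after the job is handed in: The fresh (white) filter stands in the tester's port with its stem's tip within 2.5 mm of the bore's floor and 3 mm of its axis, upright within 5 degrees, at rest and released; the used (brown) filter still stands in its hole of the rack, within 10 mm of where it was and within 7 degrees of upright (z of fresh_filter in the frame of port_floor between -0.003 and 0.0025 m and horizontal distance between fresh_filter and port_floor below 0.003 m and angle between fresh_filter's own z axis and vertical below 0.09 rad and linear speed of fresh_filter below 0.02 m/s and contact force between the fingers and fresh_filter below 0.05 N and distance of used_filter from where it was at the start of the episode below 0.01 m and angle between used_filter's own z axis and vertical below 0.12 rad); the robot touches nothing.
It fails at once if the used filter is pulled out of its hole (moved more than 20 mm) (distance of used_filter from where it was at the start of the episode above 0.02 m).
It fails at once if another thing on the bench is displaced by more than 20 mm (distance of any of watch_stand, tray, loupe, screwdriver, ring_dish, tweezers from where it was at the start of the episode above 0.02 m).
It fails at once if the stand with the watch case is tipped by more than 0.3 rad (angle between watch_stand's own z axis and vertical above 0.3 rad).
It also fails if it takes over 42 s, if anything falls off the work surface, if the arm or the gripper's body presses on something with over 40 N, if the wrist force passes 120 N, or if a joint passes its speed limit or range.

## Robot

A 6-joint arm with a two-finger parallel gripper is mounted at the origin on the work surface. World frame = base frame: x ahead of the robot, y to its left, z up, the work surface at z = 0. Lengths are in m, angles in degrees, forces in N, time in s.
With the tool pointing down it reaches from about 0.375 to 0.9 m from the base axis. Payload 3.1 kg.
Tool frame: the origin (TCP) lies at the very end of the fingers, on their centre line; the grasp point (between the pads) lies 19 mm behind it (ctrl.tcp_to_grasp is the distance from the TCP to the grasp point, in m); z points along the fingers, y is the line along which they close (so a half turn about z gives the same grasp; the last joint's range is limited). The gripper opens to 87 mm and grips with 3 to 60 N. Pads are 19 mm wide; open, the fingers measure 117 mm over their backs; the gripper's body (75 mm by 190 mm) begins 51 mm behind the grasp point.
Start: joints at [60.304, 30.224, 82.088, -0, 67.689, -10.227], TCP at [0.208, 0.589, 0.223] pointing down, gripper open.
Joint ranges: [-176.69, 176.69], [-43.24, 126.21], [12.49, 139.97], [-82, 262], [0, 151.66], [-163.58, 163.58]. Speed limits (degrees/s): [159.86, 159.86, 180, 180, 180, 180].

## Interface

Orientations are given as a 3x3 rotation matrix whose columns are the frame's x, y, z axes.
In Python, from workcell import ctrl, cams, spot_in, outline_of gives the robot as it stands.
- The arm moves only by the shell command python3 -m pendant 'ROWS'. ROWS is JSON, one flat list of numbers, 5 for each row, row after row: the gripper command: -1 is fully open, 1 is shut, values between are in proportion, then the shift along the tool's x, y, z in m, then the turn about the tool's z in rad. In form: [fingers, tx, ty, tz, roll, fingers, tx, ty, tz, roll, ...]. A call has exactly 8 rows; each row is the pose to reach, as a shift and turn from the pose commanded when the call began, along the tool's axes at that moment; what a row does not reach only later rows make up. A row lasts 1/12 s, in which the tool goes at most 41.7 mm and 7.16 degrees, less where a joint would pass 70% of its speed; a pose out of reach is approached as far as the arm can. A call with a gripper value outside its range is refused whole. The fingers move at their own pace and stop on an object; the grip force is fixed at half the most. Time passes only in rows, so rows that repeat a pose let the fingers close, or fill a call up. It gives the time, the measured TCP pose, the force, the opening and the grip force at its end, in the units of the state.
- ctrl.get_state(): the state, without advancing time (a new reading comes with each control period).
- cams.capture(name): name is "scene" or "top"; returns the picture (384x512x3 uint8, red, green, blue); there is no depth.
- cams.camera_info(name): a dict with "camera_matrix" (3x3 intrinsics, pixels), "k1" (the pictures are not rectified: a ray, as slopes to the right and down, at radius r is drawn at 1 + k1 r^2 times it, then the intrinsics apply), "rvec" (rotation vector, rad) and "tvec" (3), from world to camera coordinates, as OpenCV has them. Camera axes: x right, y down, z forward; pixel columns grow to the right and rows downward; lengths in m; the calibration is good to about 2 mm. A picture is of the moment at which its call begins. camera_info takes no time and is no camera call.
- ctrl.finish_job(): hands the job in; it is judged then, once.
Trained networks look in the newest picture that a camera, given by its name, has taken for a name from the list of things; names that differ only in an ending like _2 or _b are one class to them, and where a whole thing is asked for, a point or a joint stands for the part that bears it (a point fixed in the world has none). Each returns a list of dicts, best first, with "conf" (0 to 1); they miss things now and then, are a little off and sometimes report something else, mostly with a low value. They report only what shows in the picture. A call takes as long as a camera call. They do not tell look-alikes from the thing itself.
- spot_in(label, camera): "centre" ([x, y, z] in m, in the coordinates of the camera as it stood for that picture, good to about 4 mm: the middle of the surface that is visible of it).
- outline_of(label, camera): "mask" (384x512 bool, what is visible of it).
The state is a dict: "clock": time; "q": joint angles; "dq": joint speeds; "effort": joint torques, N m; "position": TCP position; "tcp_rot": TCP orientation; "ft_force": force on the tool from outside, world axes, zero at the start; "torque": the same for the moment, N m; "grip_width": opening from 0.0 (shut) to 1.0 (fully open); "finger_force": force on a finger pad.
Only numpy, scipy, OpenCV 4.12 (cv2) and the standard library are available. Lean on these libraries where they do the work, as an engineer would, in place of code of your own. Each camera call takes 0.05 s, during which the arm holds its last target. There are 200 camera calls.

## Working session

There is one attempt and no reset: what is moved stays moved. The work goes in short steps, Python scripts to look and compute and a shell command to move; the robot and the scene stay as the last step left them, time stands still between calls to the robot, and variables do not carry over. Pictures are saved under pics/ and viewed, at most 10 in all, crops included, and the job is handed in when it is done.

```bash
mkdir -p pics; cat > h.py <<'E'
import numpy as np, cv2
from workcell import ctrl, cams, spot_in, outline_of
def cam(n):
    i=cams.camera_info(n); R=cv2.Rodrigues(np.array(i["rvec"],float))[0]
    return np.array(i["camera_matrix"],float),float(i["k1"]),R,np.array(i["tvec"],float).ravel()
def toworld(n,c):
    K,k,R,t=cam(n); return R.T@(np.array(c)-t)
def proj(n,p):
    K,k,R,t=cam(n); c=R@np.array(p)+t; s=c[:2]/c[2]; s=s*(1+k*(s@s)); return K[:2,:2]@s+K[:2,2]
def pix(n,u,z):   # pixel -> world point at height z
    K,k,R,t=cam(n); d=np.linalg.solve(K,[u[0],u[1],1])[:2]; s=d.copy()
    for _ in range(30): s=d/(1+k*(s@s))
    o=-R.T@t; r=R.T@np.array([s[0],s[1],1]); return o+r*(z-o[2])/r[2]
E
python3 - <<'E'
from h import *
for n in("scene","top"):
    im=cams.capture(n); cv2.imwrite(f"pics/{n}.png",im[:,:,::-1])
    print(n,"cam at",toworld(n,[0,0,0]).round(3))
    for l in("fresh_filter","used_filter","rack","tester","port_mouth"):
        try:
            for d in spot_in(l,n): print(l,round(d["conf"],2),toworld(n,d["centre"]).round(3),proj(n,toworld(n,d["centre"])).round(0))
        except Exception as e: print(l,e)
s=ctrl.get_state(); print(s["clock"],s["position"],s["tcp_rot"],s["ft_force"],ctrl.tcp_to_grasp)
E
```

```text
scene cam at [ 1.418 -0.411  0.781]
fresh_filter 0.67 [ 0.534 -0.213  0.092] [179. 197.]
used_filter 0.72 [ 0.554 -0.159  0.093] [198. 195.]
used_filter 0.72 [ 0.455 -0.147  0.072] [192. 182.]
used_filter 0.7 [ 0.646 -0.123  0.072] [222. 215.]
used_filter 0.61 [ 0.526 -0.057  0.072] [226. 187.]
rack 0.82 [ 0.551 -0.187  0.038] [191. 211.]
tester 0.7 [0.675 0.159 0.052] [308. 199.]
port_mouth 0.86 [0.672 0.158 0.049] [307. 199.]
top cam at [0.346 0.005 1.263]
fresh_filter 0.68 [ 0.525 -0.18   0.043] [314. 205.]
fresh_filter 0.6 [ 0.519 -0.21   0.115] [328. 203.]
used_filter 0.64 [ 0.511 -0.06   0.107] [276. 206.]
used_filter 0.48 [ 0.54  -0.153  0.116] [308. 196.]
used_filter 0.44 [ 0.632 -0.115  0.112] [295. 165.]
used_filter 0.38 [ 0.44  -0.145  0.105] [305. 231.]
rack 0.63 [ 0.522 -0.179  0.041] [313. 206.]
tester 0.87 [0.613 0.159 0.049] [204. 175.]
port_mouth 0.75 [0.615 0.163 0.048] [203. 175.]
0.6 [0.20827157 0.58925809 0.22256555] [[-9.42807775e-01  3.33336915e-01  7.32716012e-06]
 [ 3.33336915e-01  9.42807775e-01  3.07147559e-05]
 [ 3.33025845e-06  3.14005237e-05 -1.00000000e+00]] [-0.72272726 -0.23154712 -0.07258551] 0.0187
```

View pics/scene.png

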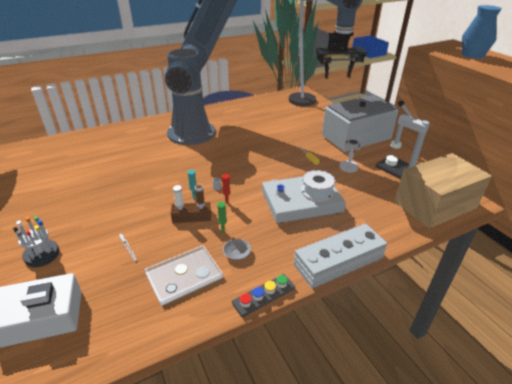

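View pics/top.png

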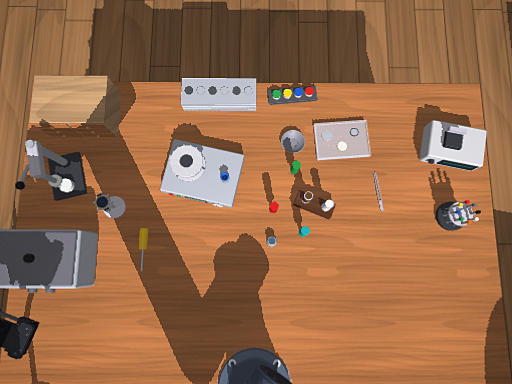

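The scene view shows the white filter at (179,197), the brown one at (199,195), and the blue port at (281,188). In the top view, the white top is at about (328,204), the brown at (308,196) and the port at (225,176). The red, green and turquoise look-alikes stand around the rack. Next I'll enlarge these areas and measure them.

```bash
python3 - <<'E'
from h import *
T=cv2.imread("pics/top.png");S=cv2.imread("pics/scene.png")
c=lambda I,x,y:cv2.resize(I[y:y+48,x:x+64],None,fx=6.2,fy=6.2,interpolation=cv2.INTER_CUBIC)
cv2.imwrite("pics/crop.png",np.vstack([np.hstack([c(T,290,175),c(T,190,150)]),np.hstack([c(S,160,175),c(S,250,165)])]))
def blob(I,x0,y0,x1,y1,f,name):
    h=cv2.cvtColor(I,cv2.COLOR_BGR2HSV).astype(int); m=f(h[...,0],h[...,1],h[...,2]); k=np.zeros_like(m);k[y0:y1,x0:x1]=1;m&=k
    n,l,st,ce=cv2.connectedComponentsWithStats(m.astype(np.uint8))
    for i in range(1,n):
        if st[i,4]>4: print(name,st[i],ce[i].round(2))
    return
W=lambda h,s,v:(s<60)&(v>150)
B=lambda h,s,v:(h>100)&(h<130)&(s>120)
blob(T,315,190,340,215,W,"whiteT");blob(S,168,180,190,212,W,"whiteS")
blob(T,212,160,236,188,B,"blueT");blob(S,270,175,292,200,B,"blueS")
for n in("top","scene"):
    for l in("fresh_filter","rack","tester"):
        for d in outline_of(l,n):
            m=d["mask"]; q=np.argwhere(m)[:,::-1].astype(np.int32)
            if len(q): print(n,l,round(d["conf"],2),len(q),q.mean(0).round(1),q.min(0),q.max(0),cv2.minAreaRect(q))
E
```

```text
whiteT [322 200  12  11  87] [327.92 205.08]
whiteS [173 185  10  20 125] [177.55 194.29]
blueT [220 173   9   8  57] [224.3 176.3]
blueS [278 185   6   6  27] [280.33 187.7 ]
top rack 0.87 422 [312.9 205.8] [294 191] [332 218] ((313.9071960449219, 204.45875549316406), (39.801570892333984, 15.737865447998047), 23.96249008178711)
top tester 0.81 4171 [202.  172.9] [160 138] [243 207] ((201.58851623535156, 172.87376403808594), (75.86927795410156, 56.973533630371094), 13.240520477294922)
scene fresh_filter 0.77 179 [178.2 197.6] [174 187] [183 209] ((178.20001220703125, 197.89999389648438), (22.485998153686523, 8.34386157989502), 81.8698959350586)
scene fresh_filter 0.42 159 [199.7 195.7] [196 185] [203 207] ((199.5, 196.0), (22.0, 7.0), 90.0)
scene fresh_filter 0.17 730 [191.3 213.2] [170 201] [212 223] ((190.94358825683594, 212.09727478027344), (20.02342987060547, 42.417236328125), 86.42366790771484)
scene rack 0.63 696 [190.9 213.6] [171 202] [210 223] ((190.60357666015625, 212.96823120117188), (20.182592391967773, 39.68191909790039), 86.98721313476562)
scene tester 0.89 3114 [303.3 197.1] [262 171] [345 223] ((303.5779113769531, 195.95205688476562), (45.97681427001953, 79.9242172241211), 80.21759033203125)
```

View pics/crop.png

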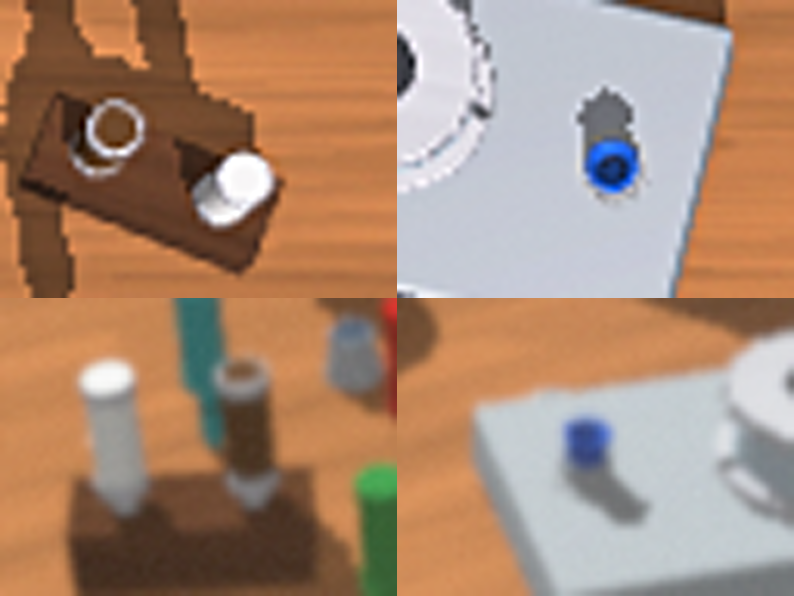

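The crops show the white top centred at top (329.0,203.5) and scene (176.9,187.7), and the brown ring at top (308.0,195.3). The blue mouth is at top (224.2,176.3) and scene (280.1,185.9). The white filter is close to the rack's right end.

```bash
python3 - <<'E'
from h import *
def tri(a,b):
    from scipy.optimize import least_squares
    r=least_squares(lambda p:np.r_[proj("top",p)-a,proj("scene",p)-b],[.5,0,.1]); return r.x.round(4),r.fun.round(2)
print("fresh top",pix("top",(329,203.5),.118).round(4),pix("scene",(176.9,187.7),.118).round(4),tri((329,203.5),(176.9,187.7)))
print("brown top",pix("top",(308,195.3),.118).round(4),pix("scene",(160+243/6.2-.5,175+73/6.2-.5),.118).round(4))
print("port",pix("top",(224.2,176.3),.08).round(4),pix("scene",(280.1,185.9),.08).round(4),tri((224.2,176.3),(280.1,185.9)))
for n,u in (("red",(273,207.5)),("green",(295.5,167)),("turq",(305,231))): print(n,pix("top",u,.11).round(3))
for n,x in(("fresh",(pix("top",(329,203.5),.118))),("port",pix("top",(224.2,176.3),.08))):print(n,np.degrees(np.arctan2(x[1],x[0])),np.hypot(x[0],x[1]))
# tester corners at deck height (from the mask)
for d in outline_of("tester","top")[:1]:
    q=np.argwhere(d["mask"])[:,::-1].astype(np.int32)
    for b in cv2.boxPoints(cv2.minAreaRect(q)): print(b,pix("top",b,.05).round(3))
E
```

```text
fresh top [ 0.5176 -0.2125  0.118 ] [ 0.5228 -0.2121  0.118 ] (array([ 0.5183, -0.2121,  0.115 ]), array([-0.31, -0.09, -0.34, -0.01]))
brown top [ 0.5411 -0.1526  0.118 ] [ 0.5447 -0.1519  0.118 ]
port [0.604  0.0933 0.08  ] [0.6068 0.0944 0.08  ] (array([0.6048, 0.0943, 0.0785]), array([-0.3 , -0.15, -0.35,  0.05]))
red [ 0.506 -0.052  0.11 ]
green [ 0.627 -0.118  0.11 ]
turq [ 0.439 -0.143  0.11 ]
fresh -22.31610189041852 0.5595096799247322
port 8.782313786079293 0.61121158213439
[158.1377  191.91475] [0.56  0.297 0.05 ]
[171.18689 136.45573] [0.738 0.265 0.05 ]
[245.03934 153.83278] [0.683 0.032 0.05 ]
[231.99014 209.2918 ] [0.508 0.07  0.05 ]
```

```bash
cat > go.py <<'E'
import sys; from h import *
s=ctrl.get_state(); R=np.array(s["tcp_rot"]); p=np.array(s["position"])
y=np.degrees(np.arctan2(R[1,1],R[0,1])); a=[float(v) for v in sys.argv[1:]]
print("t",round(s["clock"],2),"pos",p.round(4),"yaw",round(y,2),"w",round(float(s["grip_width"]),3))
for i in range(0,len(a),3):
    print("shift",(R.T@(np.array(a[i:i+3])-p)).round(4))
print("roll to -20.8:",round(np.radians((y+20.8+90)%180-90),4), "tilt z",R[:,2].round(4))
E
python3 go.py .45 .25 .24 .519 -.212 .20
```

```text
t 0.95 pos [0.2083 0.5892 0.2226] yaw 70.53 w 1.001
shift [-0.341  -0.2393 -0.0174]
shift [-0.56   -0.6519  0.0226]
roll to -20.8: -1.5476 tilt z [-0.  0. -1.]
```

```bash
python3 -m pendant '[-1,-0.042,-0.03,-0.002,0.1,-1,-0.08,-0.06,-0.004,0.2,-1,-0.12,-0.09,-0.006,0.3,-1,-0.155,-0.115,-0.008,0.4,-1,-0.19,-0.14,-0.01,0.5,-1,-0.225,-0.165,-0.01,0.6,-1,-0.26,-0.19,-0.01,0.7,-1,-0.29,-0.215,-0.01,0.8]' && python3 go.py .519 -.212 .20
```

```text
clock: 1.62
position: [0.3962, 0.3119, 0.2329]
tcp_rot: [[-0.414, 0.91, 0.001], [0.91, 0.414, 0.001], [0.0, 0.001, -1.0]]
ft_force: [1.5, -0.4, 0.3]
grip_width: 1.0
finger_force: 0.0
t 1.62 pos [0.3962 0.3119 0.2329] yaw 24.43 w 1.0
shift [-0.5278 -0.1049  0.0327]
roll to -20.8: 0.7894 tilt z [ 1.3e-03  6.0e-04 -1.0e+00]
```

```bash
python3 -m pendant '[-1,-0.04,-0.008,0,0.1,-1,-0.08,-0.016,0,0.2,-1,-0.12,-0.024,0,0.3,-1,-0.16,-0.032,0,0.4,-1,-0.2,-0.04,0,0.5,-1,-0.24,-0.048,0,0.6,-1,-0.28,-0.056,0,0.7,-1,-0.32,-0.064,0,0.75]' && python3 go.py .519 -.212 .20
```

```text
clock: 2.28
position: [0.4708, -0.0062, 0.2328]
tcp_rot: [[0.318, 0.948, 0.001], [0.948, -0.318, -0.0], [0.0, 0.001, -1.0]]
ft_force: [1.3, -0.7, -0.3]
grip_width: 1.002
finger_force: 0.0
t 2.28 pos [ 0.4708 -0.0062  0.2328] yaw -18.54 w 1.002
shift [-0.1798  0.1111  0.0329]
roll to -20.8: 0.0395 tilt z [ 9.e-04 -1.e-04 -1.e+00]
```

```bash
python3 -m pendant '[-0.2,0,0,0,0,-0.2,0,0,0,0,-0.2,0,0,0,0,-0.2,0,0,0,0,-0.2,0,0,0,0,-0.2,0,0,0,0,-0.2,0,0,0,0,-0.2,0,0,0,0]' && python3 go.py .519 -.212 .20
```

```text
clock: 2.95
position: [0.4704, -0.0032, 0.2325]
tcp_rot: [[0.312, 0.95, 0.0], [0.95, -0.312, -0.0], [0.0, 0.0, -1.0]]
ft_force: [-0.2, -0.9, -0.4]
grip_width: 0.609
finger_force: 0.0
t 2.95 pos [ 0.4704 -0.0032  0.2325] yaw -18.18 w 0.609
shift [-0.1832  0.1113  0.0325]
roll to -20.8: 0.0457 tilt z [ 1.e-04 -0.e+00 -1.e+00]
```

```bash
python3 -m pendant '[-0.2,-0.034,0.021,0.006,0.02,-0.2,-0.067,0.041,0.012,0.046,-0.2,-0.1,0.061,0.018,0.046,-0.2,-0.133,0.081,0.024,0.046,-0.2,-0.166,0.101,0.032,0.046,-0.2,-0.183,0.111,0.0325,0.046,-0.2,-0.183,0.111,0.0325,0.046,-0.2,-0.183,0.111,0.0325,0.046]' && python3 - <<'E'
from h import *
T=cams.capture("top");S=cams.capture("scene")
c=lambda I,x,y:cv2.resize(I[y:y+64,x:x+64,::-1],None,fx=6.2,fy=6.2,interpolation=cv2.INTER_CUBIC)
cv2.imwrite("pics/c2.png",np.hstack([c(T,290,170),c(S,145,155)]))
for n in("top","scene"):
  for z in(.2,.118): print(n,z,proj(n,[.519,-.212,z]).round(1))
E
python3 go.py .5195 -.212 .0695
```

```text
clock: 3.62
position: [0.5185, -0.2133, 0.1995]
tcp_rot: [[0.359, 0.933, -0.001], [0.933, -0.359, 0.001], [0.001, -0.001, -1.0]]
ft_force: [0.4, -0.2, 0.1]
grip_width: 0.597
finger_force: 0.0
top 0.2 [334.5 198.5]
top 0.118 [328.8 203. ]
scene 0.2 [173.1 163.8]
scene 0.118 [176.6 187. ]
t 3.72 pos [ 0.5179 -0.2113  0.1998] yaw -20.87 w 0.598
shift [-0.0002  0.0019  0.1303]
roll to -20.8: -0.0013 tilt z [-0.0012  0.0012 -1.    ]
```

View pics/c2.png

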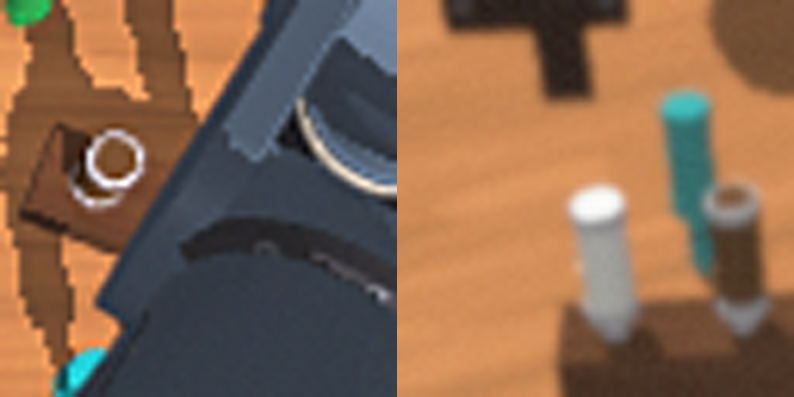

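In this view the front finger is at scene col 172 (173 expected), lined up above the white filter at (178,188). Nothing is in the way, so I'm descending.

```bash
python3 -m pendant '[-0.2,0,0.001,0.02,0,-0.2,0,0.001,0.04,0,-0.2,0,0.001,0.06,0,-0.2,0,0.001,0.08,0,-0.2,0,0.001,0.1,0,-0.2,0,0.001,0.12,0,-0.2,0,0.001,0.13,0,-0.2,0,0.001,0.13,0]' && python3 go.py .5195 -.212 .0695
```

```text
clock: 4.38
position: [0.518, -0.2106, 0.0683]
tcp_rot: [[0.355, 0.935, -0.004], [0.935, -0.355, 0.003], [0.001, -0.005, -1.0]]
ft_force: [-0.0, 0.9, 0.3]
grip_width: 0.597
finger_force: 0.0
t 4.38 pos [ 0.518  -0.2106  0.0683] yaw -20.81 w 0.597
shift [-0.0008  0.0019 -0.0012]
roll to -20.8: -0.0001 tilt z [-0.0042  0.0029 -1.    ]
```

```bash
python3 -m pendant '[0.8,0,0,0,0,0.8,0,0,0,0,0.8,0,0,0,0,0.8,0,0,0,0,0.8,0,0,0,0,0.8,0,0,0,0,0.8,0,0,0,0,0.8,0,0,0,0]' && python3 go.py .5195 -.212 .0695
```

```text
clock: 5.05
position: [0.52, -0.2134, 0.0707]
tcp_rot: [[0.357, 0.934, 0.001], [0.934, -0.357, -0.001], [-0.0, 0.002, -1.0]]
ft_force: [0.2, 0.5, 5.4]
grip_width: 0.282
finger_force: 30.0
t 5.05 pos [ 0.52   -0.2134  0.0707] yaw -20.92 w 0.282
shift [ 0.0012 -0.001   0.0012]
roll to -20.8: -0.0021 tilt z [ 0.0014 -0.001  -1.    ]
```

```bash
python3 -m pendant '[0.8,0,0,-0.015,0,0.8,0,0,-0.035,0,0.8,0,0,-0.055,0,0.8,0,0,-0.08,0,0.8,0,0,-0.105,0,0.8,0,0,-0.13,0,0.8,0,0,-0.15,0,0.8,0,0,-0.15,0]' && python3 go.py .605 .094 .22
```

```text
clock: 5.72
position: [0.5216, -0.2143, 0.2239]
tcp_rot: [[0.357, 0.934, 0.007], [0.934, -0.357, -0.004], [-0.002, 0.008, -1.0]]
ft_force: [0.2, -1.6, 0.2]
grip_width: 0.283
finger_force: 30.0
t 5.72 pos [ 0.5216 -0.2143  0.2239] yaw -20.91 w 0.283
shift [ 0.3178 -0.0322  0.0031]
roll to -20.8: -0.0019 tilt z [ 0.0069 -0.0045 -1.    ]
```

```bash
python3 -m pendant '[0.8,0.025,-0.002,0,0,0.8,0.065,-0.006,0,0,0.8,0.105,-0.01,0,0,0.8,0.145,-0.014,0,0,0.8,0.185,-0.018,0,0,0.8,0.225,-0.022,0,0,0.8,0.26,-0.026,0,0,0.8,0.28,-0.028,0,0]' && python3 go.py .605 .094 .20
```

```text
clock: 6.38
position: [0.5927, 0.0626, 0.2182]
tcp_rot: [[0.354, 0.935, -0.003], [0.935, -0.354, 0.002], [0.001, -0.003, -1.0]]
ft_force: [-0.2, -0.5, -0.8]
grip_width: 0.284
finger_force: 30.0
t 6.38 pos [0.5927 0.0626 0.2182] yaw -20.76 w 0.284
shift [0.0337 0.0005 0.0182]
roll to -20.8: 0.0007 tilt z [-0.0025  0.0017 -1.    ]
```

```bash
python3 -m pendant '[0.8,0.012,-0.001,0.005,0,0.8,0.025,-0.002,0.01,0,0.8,0.035,-0.004,0.015,0,0.8,0.038,-0.005,0.018,0,0.8,0.038,-0.005,0.018,0,0.8,0.038,-0.005,0.018,0,0.8,0.038,-0.005,0.018,0,0.8,0.038,-0.005,0.018,0]' && python3 go.py .605 .094 .20; python3 - <<'E'
from h import *
T=cams.capture("top");S=cams.capture("scene")
cv2.imwrite("pics/s3.png",S[:,:,::-1])
c=lambda I,x,y:cv2.resize(I[y:y+64,x:x+64,::-1],None,fx=6.2,fy=6.2,interpolation=cv2.INTER_CUBIC)
cv2.imwrite("pics/c3.png",np.hstack([c(T,195,145),c(S,250,140)]))
p=ctrl.get_state()["position"]
for dz in(.0187-.078,.0187-.028,.0187+.03): print(proj("scene",[p[0],p[1],p[2]+dz]).round(1))
E
```

```text
clock: 7.05
position: [0.6023, 0.0948, 0.2023]
tcp_rot: [[0.358, 0.934, 0.001], [0.934, -0.358, -0.0], [-0.0, 0.001, -1.0]]
ft_force: [0.1, 0.1, -0.8]
grip_width: 0.282
finger_force: 30.0
t 7.05 pos [0.6023 0.0948 0.2023] yaw -20.99 w 0.282
shift [0.0002 0.0028 0.0023]
roll to -20.8: -0.0034 tilt z [ 5.e-04 -3.e-04 -1.e+00]
[280.5 168.6]
[281.3 154.7]
[282.3 137.6]
```

View pics/c3.png

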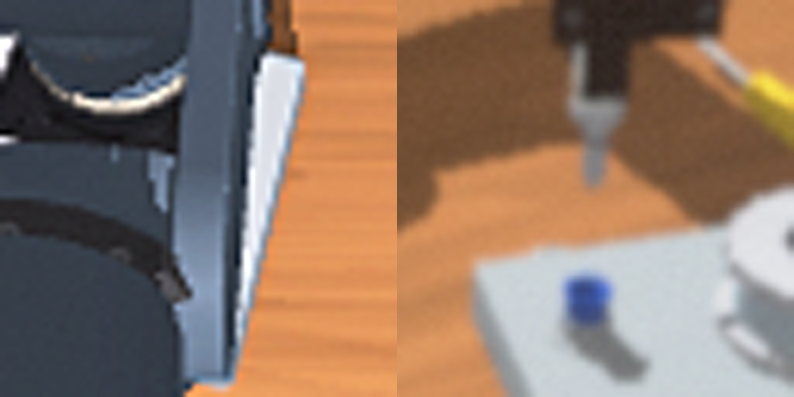

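The stem tip shows at scene (281.4,169.5), about 0.9 px right of where it should be. The white filter's top was off by the same amount, so this is camera bias. I'll correct the port position for it.

```bash
python3 - <<'E'
from h import *
print(pix("scene",(280.1-.8,185.7-.6),.08), proj("top",[.520,-.2134,.118]),pix("top",(224.2,176.3)+proj("top",[.520,-.2134,.118])-np.array([329,203.5]),.08))
E
python3 go.py .605 .093 .125
```

```text
[0.60197683 0.09426803 0.08      ] [329.30463737 202.67752944] [0.60658423 0.09245268 0.08      ]
t 7.15 pos [0.6024 0.095  0.2024] yaw -20.98 w 0.284
shift [-0.001   0.0031  0.0774]
roll to -20.8: -0.0031 tilt z [ 7.e-04 -2.e-04 -1.e+00]
```

```bash
python3 -m pendant '[0.8,0,0.001,0.008,0,0.8,-0.001,0.002,0.018,0,0.8,-0.001,0.002,0.028,0,0.8,-0.001,0.002,0.038,0,0.8,-0.001,0.002,0.046,0,0.8,-0.001,0.002,0.052,0,0.8,-0.001,0.002,0.052,0,0.8,-0.001,0.002,0.052,0]'; python3 go.py .6045 .0935 .125; python3 - <<'E'
from h import *
S=cams.capture("scene")
cv2.imwrite("pics/c4.png",cv2.resize(S[155:205,255:305,::-1],None,fx=11,fy=11,interpolation=cv2.INTER_CUBIC))
E
```

```text
clock: 7.82
position: [0.6034, 0.0943, 0.1493]
tcp_rot: [[0.357, 0.934, -0.001], [0.934, -0.357, 0.0], [-0.0, -0.001, -1.0]]
ft_force: [-0.4, -0.6, -1.3]
grip_width: 0.284
finger_force: 30.0
t 7.82 pos [0.6034 0.0943 0.1493] yaw -20.91 w 0.284
shift [-0.0003  0.0013  0.0243]
roll to -20.8: -0.0019 tilt z [-0.0012  0.     -1.    ]
```

View pics/c4.png

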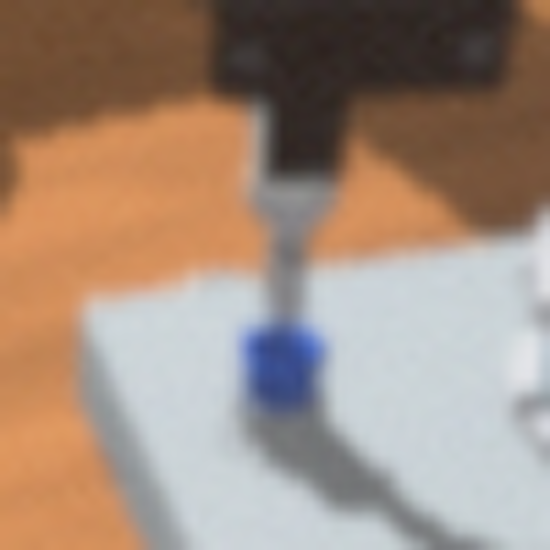

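The stem (col ~285 in the crop) is centred over the blue ring (col ~284), with its tip about 1 cm above. I'm lowering it into the funnel.

```bash
python3 -m pendant '[0.8,0,0.001,0.004,0,0.8,0,0.001,0.008,0,0.8,0,0.001,0.012,0,0.8,0,0.001,0.016,0,0.8,0,0.001,0.02,0,0.8,0,0.001,0.023,0,0.8,0,0.001,0.023,0,0.8,0,0.001,0.023,0]'; python3 go.py .6045 .0935 .1133
```

```text
clock: 8.53
position: [0.6051, 0.0937, 0.1267]
tcp_rot: [[0.357, 0.934, 0.001], [0.934, -0.357, -0.0], [0.0, 0.001, -1.0]]
ft_force: [1.7, -0.8, -1.7]
grip_width: 0.284
finger_force: 30.0
t 8.53 pos [0.6051 0.0937 0.1267] yaw -20.91 w 0.284
shift [-0.0004 -0.0005  0.0134]
roll to -20.8: -0.002 tilt z [ 9.e-04 -2.e-04 -1.e+00]
```

```bash
python3 -m pendant '[0.8,0,0,0.002,0,0.8,0,0,0.004,0,0.8,0,0,0.006,0,0.8,0,0,0.008,0,0.8,0,0,0.01,0,0.8,0,0,0.012,0,0.8,0,0,0.013,0,0.8,0,0,0.014,0]'; python3 go.py .6045 .0935 .1133
```

```text
clock: 9.2
position: [0.6068, 0.094, 0.1162]
tcp_rot: [[0.357, 0.934, 0.006], [0.934, -0.357, 0.0], [0.002, 0.006, -1.0]]
ft_force: [0.0, 0.0, 12.1]
grip_width: 0.28
finger_force: 30.0
t 9.2 pos [0.6068 0.094  0.1162] yaw -20.91 w 0.28
shift [-0.0013 -0.002   0.0029]
roll to -20.8: -0.002 tilt z [ 5.9e-03  1.0e-04 -1.0e+00]
```

Seal friction is 12 N, as expected. I'll keep pushing until it stops hard.

```bash
python3 -m pendant '[0.8,0,0,0.001,0,0.8,0,0,0.002,0,0.8,0,0,0.003,0,0.8,0,0,0.004,0,0.8,0,0,0.004,0,0.8,0,0,0.004,0,0.8,0,0,0.004,0,0.8,0,0,0.004,0]'; python3 go.py .6045 .0935 .1133
```

```text
clock: 9.87
position: [0.6073, 0.0942, 0.1143]
tcp_rot: [[0.357, 0.934, 0.008], [0.934, -0.357, 0.0], [0.003, 0.007, -1.0]]
ft_force: [-1.7, 0.2, 23.8]
grip_width: 0.282
finger_force: 30.0
t 9.87 pos [0.6073 0.0942 0.1143] yaw -20.91 w 0.282
shift [-0.0017 -0.0024  0.001 ]
roll to -20.8: -0.002 tilt z [ 7.6e-03  4.0e-04 -1.0e+00]
```

```bash
python3 -m pendant '[0.8,0,0,0.001,0,0.8,0,0,0.002,0,0.8,0,0,0.003,0,0.8,0,0,0.004,0,0.8,0,0,0.004,0,0.8,0,0,0.004,0,0.8,0,0,0.004,0,0.8,0,0,0.004,0]'; python3 go.py .6045 .0935 .1133
```

```text
clock: 10.53
position: [0.6083, 0.0947, 0.1138]
tcp_rot: [[0.357, 0.934, 0.011], [0.934, -0.357, 0.001], [0.005, 0.01, -1.0]]
ft_force: [-5.8, 1.4, 39.1]
grip_width: 0.279
finger_force: 30.1
t 10.53 pos [0.6083 0.0947 0.1138] yaw -20.92 w 0.279
shift [-0.0025 -0.0031  0.0005]
roll to -20.8: -0.002 tilt z [ 0.0107  0.0011 -0.9999]
```

It has bottomed: 39 N for only 0.5 mm more travel. I'm unloading, then opening the fingers.

```bash
python3 -m pendant '[0.8,0,0,-0.002,0,0.8,0,0,-0.004,0,0.8,0,0,-0.006,0,0.8,0,0,-0.006,0,-0.2,0,0,-0.006,0,-0.2,0,0,-0.006,0,-0.2,0,0,-0.006,0,-0.2,0,0,-0.006,0]'; python3 -m pendant '[-0.2,0,0,0,0,-0.2,0,0,0,0,-0.2,0,0,0,0,-0.2,0,0,0,0,-0.2,0,0,0,0,-0.2,0,0,0,0,-0.2,0,0,0,0,-0.2,0,0,0,0]'
```

```text
clock: 11.2
position: [0.6035, 0.094, 0.1103]
tcp_rot: [[0.357, 0.934, -0.003], [0.934, -0.357, 0.0], [-0.001, -0.003, -1.0]]
ft_force: [0.4, 0.7, -0.5]
grip_width: 0.502
finger_force: 0.0
clock: 11.87
position: [0.6046, 0.0938, 0.111]
tcp_rot: [[0.357, 0.934, 0.0], [0.934, -0.357, -0.0], [0.0, 0.0, -1.0]]
ft_force: [-0.1, -0.0, 0.2]
grip_width: 0.598
finger_force: 0.0
```

```bash
python3 -m pendant '[-0.2,0,0,-0.015,0,-0.2,0,0,-0.035,0,-0.2,0,0,-0.06,0,-0.2,0,0,-0.085,0,-0.2,0,0,-0.11,0,-0.2,0,0,-0.13,0,-0.2,0,0,-0.14,0,-0.2,0,0,-0.14,0]'; python3 -m pendant '[-0.2,-0.03,0,0,0,-0.2,-0.065,0,0,0,-0.2,-0.1,0,0,0,-0.2,-0.13,0,0,0,-0.2,-0.16,0,0,0,-0.2,-0.18,0,0,0,-0.2,-0.18,0,0,0,-0.2,-0.18,0,0,0]'; python3 - <<'E'
from h import *
S=cams.capture("scene");T=cams.capture("top")
c=lambda I,x,y:cv2.resize(I[y:y+64,x:x+64,::-1],None,fx=6.2,fy=6.2,interpolation=cv2.INTER_CUBIC)
cv2.imwrite("pics/c5.png",np.vstack([np.hstack([c(T,195,145),c(S,250,140)])[:298],np.hstack([c(T,280,165),c(S,160,165)])[:298]]))
for n in("scene","top"):
    for z in(.054+.108,.054+.05,.082): print(n,z,proj(n,[.605,.0937,z]).round(1))
E
```

```text
clock: 12.53
position: [0.6062, 0.0939, 0.2538]
tcp_rot: [[0.357, 0.934, 0.006], [0.934, -0.357, -0.0], [0.002, 0.006, -1.0]]
ft_force: [0.1, -0.1, 0.7]
grip_width: 0.599
finger_force: 0.0
clock: 13.2
position: [0.5394, -0.0748, 0.2495]
tcp_rot: [[0.359, 0.933, -0.003], [0.933, -0.359, 0.001], [0.0, -0.003, -1.0]]
ft_force: [-0.8, -0.8, -0.6]
grip_width: 0.601
finger_force: 0.0
scene 0.162 [280.9 163.9]
scene 0.10400000000000001 [280.  179.5]
scene 0.082 [279.6 185.1]
top 0.162 [222.  169.7]
top 0.10400000000000001 [223.5 174.2]
top 0.082 [224.  175.8]
```

View pics/c5.png

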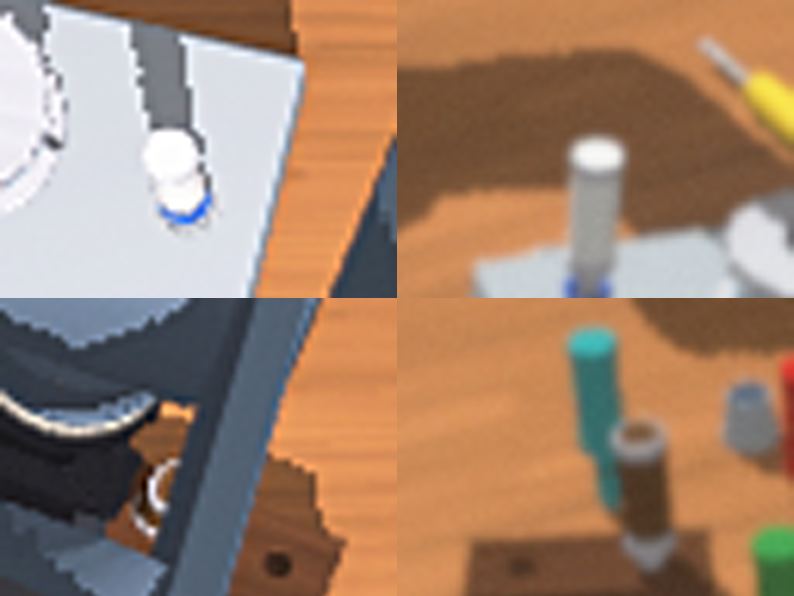

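The white filter stands upright in the port. Its top is at scene (281.5,164.5) and top (222.2,169.8), within 0.6 px of where a fully seated tube should appear. The brown filter is still in its hole, and the fingers are clear.

```bash
python3 -c "
from workcell import ctrl
print(ctrl.finish_job())"
```

```text
the job is handed in; nothing more can be done
None
```

I pushed the fresh filter into the blue port until it stopped hard (39 N) and let go of it, left the brown filter in the rack, and handed the job in; no verdict came back.

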